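# Set up the sign-drilling jig and hold the template down

## Robot

A 6-joint arm with a two-finger parallel gripper is mounted at the origin on the work surface. World frame = base frame: x ahead of the robot, y to its left, z up, the work surface at z = 0. Lengths are in m, angles in rad, forces in N, time in s.
With the tool pointing down it reaches from about 0.4 to 0.825 m from the base axis. Payload 7 kg.
Tool frame: the origin (TCP) lies on the centre line of the jaws, within the pads' length; the fingertips stand 14 mm ahead of it and the grasp point (between the pads) lies 5 mm behind it; z points along the fingers, y is the line along which they close (so a half turn about z gives the same grasp; the last joint's range is limited). The gripper opens to 88 mm and grips with 3 to 60 N. Pads are 19 mm wide; open, the fingers measure 130 mm over their backs; the gripper's body (78 mm by 193 mm) begins 47 mm behind the grasp point.
Start: joints at [-0.92, 0.359, 0.012, 0, -1.224, -0.288], TCP at [0.24, -0.631, 0.241] pointing down, gripper open.
Joint ranges: [-3.07, 3.07], [-1.43, 2.12], [-1.02, 1.25], [-3.03, 1.67], [-3.05, -0], [-3.03, 3.03]. Speed limits (rad/s): [2.39, 2.39, 3.01, 3.14, 3.14, 3.14].

## Interface

Orientations are given as [roll, pitch, yaw] about the fixed x, y, z axes, in that order (R = Rz(yaw) Ry(pitch) Rx(roll)).
In Python, from station import arm gives the robot as it stands.
- The arm moves only by the tool move_arm, never from a script. Its argument "rows" is a list of rows, each an object with "translation": the shift along the tool's x, y, z in cm, a list of three; "rot": the turn, a rotation vector about the tool's x, y, z in degrees, a list of three; "hand": the closure, from 0 (fully open) to 1 (shut). A call has 1 to 8 rows; each row is the pose to reach, as a shift and turn from the pose commanded when the call began, along the tool's axes at that moment; what a row does not reach only later rows make up. A row lasts 1/12 s, in which the tool goes at most 41.7 mm and 7.16 degrees, less where a joint would pass 70% of its speed; a pose out of reach is approached as far as the arm can. A call with a gripper value outside its range is refused whole. The fingers move at their own pace and stop on an object; "squeeze" is the grip in N (left out, the last holds). Time passes only in rows, so rows that repeat a pose let the fingers close. It gives the time, the measured TCP pose, the force, the opening and the grip force at its end, in the units of the state.
- arm.get_state(): the state, without advancing time (a new reading comes with each control period).
- arm.grab_frame(name): name is "side" or "top"; returns (picture, depth): 480x640x3 uint8, red, green, blue; 480x640 float32, m along the optical axis (not along the pixel's ray), 0 where there is no reading.
- arm.camera_params(name): a dict with "vfov" (degrees; the focal length in pixels is half the picture's height over the tangent of half this angle, whatever the lens; pixels are square), "cx", "cy" (the principal point, pixels), "position" and "orientation" of the camera in the world. Camera axes: x right, y down, z forward; pixel columns grow to the right and rows downward; lengths in m; the calibration is good to about 2 mm. A picture is of the moment at which its call begins. camera_params takes no time and is no camera call.
- arm.job_done(): hands the job in; it is judged then, once.
Trained networks look in the newest picture that a camera, given by its name, has taken for a name from the list of things; names that differ only in an ending like _2 or _b are one class to them, and where a whole thing is asked for, a point or a joint stands for the part that bears it (a point fixed in the world has none). Each returns a list of dicts, best first, with "p" (0 to 1); they miss things now and then, are a little off and sometimes report something else, mostly with a low value. They report only what shows in the picture. A call takes as long as a camera call. They do not tell look-alikes from the thing itself.
- arm.search_frame(label, camera): "point" ([x, y, z] in m, in the coordinates of the camera as it stood for that picture, good to about 4 mm: the middle of the surface that is visible of it).
- arm.pinpoint(label, camera): "point" ([x, y, z] in m, in the coordinates of the camera as it stood for that picture, good to about 4 mm: a listed point, or the origin of a listed thing).
The state is a dict: "t": time; "q": joint angles; "qd": joint speeds; "joint_efforts": joint torques, N m; "eef_pos": TCP position; "ee_rot": TCP orientation; "force": force on the tool from outside, world axes, zero at the start; "moment": the same for the moment, N m; "width": finger opening in m; "gripper_force": force on a finger pad.
Only numpy, scipy, OpenCV 4.12 (cv2) and the standard library are available. Lean on these libraries where they do the work, as an engineer would, in place of code of your own. Each camera call takes 0.05 s, during which the arm holds its last target. There are 200 camera calls.

## Task

Set up the sign-drilling jig: take the steel stop blade out of its parking block, push it fully home in the slot of the jig's block and let go of it. Then lay the drill template square over the jig, slide it until its hidden socket drops over the locating pin, press it all the way down against the sprung bed, and finish while still gripping it and holding it pressed down. Leave the other things on the bench where they are.

Things in the scene. Friction and masses are not known exactly. Their poses are not given: they have to be found in the camera images.
- jig: sign-drilling jig, fixed: plywood board 170 x 270 x 18 mm, flat; origin at the centre of its underside, z up, y along the long side. At y = +95 mm it carries a slotted wooden block, at y = -40 mm a steel locating pin standing up through a sprung pine bed (130 x 150 x 12 mm, centred on the pin, top at z = 38 mm when up)
- pin_tip (a point): centre of the top of the jig's steel locating pin, 54 mm above the jig's underside. The pin is 14 mm in diameter, its last 5 mm taper to 7 mm; it stands 16 mm proud of the bed when the bed is up
- slot_mouth (a point): centre of the mouth of the slot in the jig's block (block 84 mm along jig x, 44 mm along jig y, top 58 mm above the jig's underside). The slot is open at the top only, 52.5 mm long along jig x, 9.5 mm wide along jig y, 34 mm deep; its axes are the jig's
- bed (a joint): how far the sprung bed is pushed down: 0 = up, 0.008 m = fully down on its stop. Its springs push up with 10 N at the top and 15 N at the bottom (net of the bed's own weight), so it stays up under the template's weight and comes back up when the push ends
- template: drill template, loose, lying flat: plywood plate 90 (its x) x 120 (y) x 12 mm with four steel bushings; on it, centred, a wooden grip block 34 (x) x 64 (y) mm, from 12 to 46 mm above the underside. Origin: centre of the underside, where a round blind socket opens (17 mm diameter, 30 mm deep, small lead-in), unseen from above. About 0.32 kg; same after a half turn
- blade: stop blade, loose: steel blade 5 mm thick (its x), 48 mm wide (y), 30 mm long, pointing down below a wooden grip bar 20 (x) x 70 (y) mm, z = 30 to 66 mm. Origin: centre of the blade's lower edge, z up; the bar's underside (z = 30 mm) is the shoulder that stops it. It starts standing home in the parking block. About 0.14 kg; same after a half turn
- holder: parking block of the blade, fixed: wooden block 60 (x) x 90 (y) x 40 mm with a slot 54.5 mm long (along y), 10.5 mm wide and 34 mm deep in its top; origin at the centre of its underside. Template and parking block lie left and right of the jig; which is where varies
- sander: bystander: cork sanding block 65 x 110 x 38 mm; origin under its centre
- offcut: bystander: wood offcut 70 x 45 x 19 mm; origin under its centre
- screw_jar: bystander: glass jar 60 mm across, 60 mm tall; origin under its centre
- brush: bystander: paint brush lying on the bench
- stir_stick: bystander: wooden stir stick 190 x 20 x 5 mm; origin under its centre
Mind the look-alikes: they are no part of the job. What is shaped like the template but yellow is not meant. What is shaped like the blade but turquoise is not meant.

How it is judged:
By the outcome, as a careful person would: the job done as asked, in the order asked, and still so for the second after the job is handed in, while the arm keeps its last pose, push and grip.
It also fails if it takes over 67 s, if anything falls off the work surface, if the arm or the gripper's body presses on something with over 40 N, if the wrist force passes 120 N, or if a joint passes its speed limit or range.

## Working session

There is one attempt and no reset: what is moved stays moved. The work goes in short steps, Python scripts to look and compute and a tool call to move; the robot and the scene stay as the last step left them, time stands still between calls to the robot, and variables do not carry over. Pictures are saved under pics/ and viewed, at most 10 in all, crops included, and the job is handed in when it is done.

Besides the shell and the picture viewer there is one more tool, called after ">>>" as name(argument=value, ...), one argument or row to a line, values as JSON. move_arm: Moves the arm, as the interface text tells. Its arguments: {"type":"object","properties":{"rows":{"type":"array","items":{"type":"object","properties":{"translation":{"type":"array","items":{"type":"number"}},"rot":{"type":"array","items":{"type":"number"}},"hand":{"type":"number"}}}},"squeeze":{"type":"number"}},"required":["rows"]}

```bash
ls; mkdir -p pics
cat > h.py <<'E'
import numpy as np, cv2
from station import arm
from scipy.spatial.transform import Rotation as R
def cam(n):
    c=arm.camera_params(n); f=240/np.tan(np.radians(c['vfov'])/2)
    return c,f
def camR(c):
    o=np.array(c['orientation'],float)
    if o.shape==(3,3): return o
    return R.from_euler('xyz',o).as_matrix() if o.size==3 else R.from_quat(o).as_matrix()
def toW(n,p):
    c,f=cam(n); return camR(c)@np.array(p)+np.array(c['position'])
def cloud(n,d):
    c,f=cam(n); v,u=np.mgrid[:480,:640]
    P=np.stack([(u-c['cx'])/f*d,(v-c['cy'])/f*d,d],-1)
    return P@camR(c).T+np.array(c['position'])
def proj(n,p):
    c,f=cam(n); q=camR(c).T@(np.array(p)-np.array(c['position'])); return q[0]/q[2]*f+c['cx'],q[1]/q[2]*f+c['cy']
E
python3 - <<'E'
from h import *
print(arm.camera_params('top'),arm.camera_params('side'))
for n in ['top','side']:
    im,d=arm.grab_frame(n); cv2.imwrite(f'pics/{n}0.png',im[...,::-1]); np.save(f'{n}0.npy',d); np.save(f'{n}0i.npy',im)
    for l in ['jig','template','blade','holder','pin_tip','slot_mouth']:
        for r in arm.pinpoint(l,n): print(n,l,round(r['p'],2),np.round(toW(n,r['point']),3),np.round(proj(n,toW(n,r['point']))))
print(arm.get_state())
E
```

```text
pics
{'vfov': 50.656445080394334, 'cx': 320.95254258441855, 'cy': 245.61207225947743, 'position': array([0.39766339, 0.01703744, 1.49740735]), 'orientation': array([-3.04877299, -0.01020293, -1.59770767])} {'vfov': 44.36475322174848, 'cx': 309.5782593582818, 'cy': 240.10188296701932, 'position': array([-0.37306844, -1.02763646,  1.01638348]), 'orientation': array([-2.1775085 ,  0.01567961, -0.73502412])}
top jig 0.73 [0.55  0.035 0.002] [308. 241.]
top template 0.82 [ 0.306 -0.443 -0.002] [473. 320.]
top template 0.79 [ 0.474 -0.334  0.003] [434. 264.]
top blade 0.81 [0.523 0.447 0.003] [169. 254.]
top blade 0.73 [0.547 0.32  0.01 ] [211. 245.]
top blade 0.39 [ 0.715 -0.268 -0.002] [408. 184.]
top holder 0.81 [0.547 0.321 0.005] [212. 245.]
top holder 0.15 [ 0.36   0.023 -0.001] [314. 306.]
top pin_tip 0.88 [ 0.551 -0.009  0.051] [323. 239.]
top pin_tip 0.69 [ 0.33  -0.202  0.004] [391. 314.]
top slot_mouth 0.9 [0.534 0.125 0.058] [276. 246.]
top slot_mouth 0.34 [0.546 0.319 0.012] [211. 245.]
side jig 0.58 [ 0.544  0.028 -0.001] [305. 253.]
side template 0.95 [ 0.303 -0.452 -0.001] 
[... 331 characters left out ...]
h 0.86 [0.537 0.128 0.054] [281. 225.]
{'t': 0.7, 'q': array([-9.19917042e-01,  3.58546137e-01,  1.18644767e-02, -3.91762324e-05,
       -1.22408149e+00, -2.88102994e-01]), 'qd': array([-0.0008282 , -0.00207451, -0.00205565, -0.00023795, -0.00080979,
       -0.00135985]), 'joint_efforts': array([-3.46112765e-04, -5.82161808e+01,  2.93250829e+01,  7.00126469e+00,
        1.26129334e-02,  1.68003646e-05]), 'eef_pos': array([ 0.23951539, -0.63103172,  0.24057355]), 'ee_rot': array([-3.14157131e+00,  4.47536324e-05, -2.77882967e+00]), 'force': array([ 0.94737504, -1.03960868,  0.02729274]), 'moment': array([0.01784657, 0.01584671, 0.01017431]), 'gripper_force': 0.0, 'width': 0.08751476357659624}
```

View pics/top0.png

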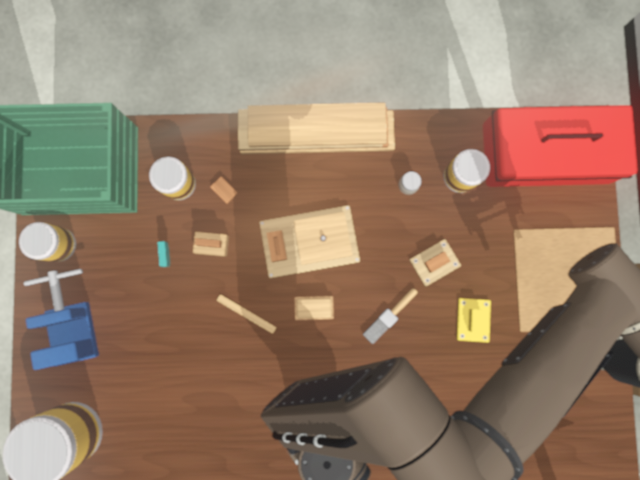

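View pics/side0.png

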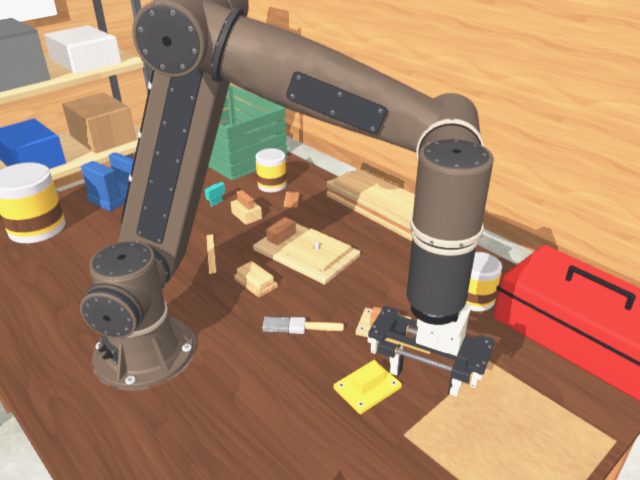

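Top view: the real template (wood, brown grip) is at (436,262) and its yellow look-alike at (474,320). The blade stands in the parking block at (210,243) and its turquoise look-alike is at (163,254). The jig's pin is at (323,238) and its slot block at (277,247). I'll check this in a close crop and measure.

```bash
cat >> h.py <<'E'
def rect(W,c,r,z0,z1):
    m=(np.hypot(W[...,0]-c[0],W[...,1]-c[1])<r)&(W[...,2]>z0)&(W[...,2]<z1)
    m=cv2.morphologyEx(m.astype(np.uint8),cv2.MORPH_OPEN,np.ones((2,2),np.uint8))
    n,L,S,C=cv2.connectedComponentsWithStats(m)
    if n<2: return None
    k=1+np.argmax(S[1:,4]); P=W[L==k]
    (x,y),(a,b),t=cv2.minAreaRect((P[:,:2]*1000).astype(np.float32))
    if a<b: t+=90; a,b=b,a
    return dict(n=len(P),cen=np.round([x,y],1),mean=np.round(P[:,:2].mean(0)*1000,1),size=np.round([a,b],1),longang=round((t+90)%180-90,1),z=np.round(np.percentile(P[:,2]*1000,[10,50,90]),1))
T={'template plate':((.474,-.336),.09,.006,.02),'template grip':((.474,-.336),.07,.035,.06),
'holder':((.546,.319),.08,.03,.047),'blade bar':((.546,.319),.07,.06,.09),'jig board':((.548,.035),.2,.010,.026),
'bed':((.551,-.008),.13,.031,.045),'slotblock':((.535,.126),.08,.05,.066),'pin':((.553,-.007),.04,.046,.062)}
E
python3 - <<'E'
from h import *
for n in ['top','side']:
    W=cloud(n,np.load(n+'0.npy'))
    m=(abs(W[...,0]-.5)<.1)&(abs(W[...,1]-.22)<.02); print(n,'bench z',np.median(W[m][:,2]),W[m][:,2].std())
    for k,a in T.items(): print(n,k,rect(W,*a))
im=np.load('top0i.npy')
a=cv2.resize(im[210:285,150:230],(400,375),interpolation=cv2.INTER_CUBIC);b=cv2.resize(im[225:300,400:480],(400,375),interpolation=cv2.INTER_CUBIC)
cv2.imwrite('pics/crop.png',np.hstack([a,b])[...,::-1])
E
```

```text
top bench z 0.0004524623814184947 0.003291203509914739
top template plate {'n': 907, 'cen': array([ 423.4, -201.5]), 'mean': array([ 473.9, -333.2]), 'size': array([427.4, 105.2]), 'longang': -69.5, 'z': array([ 6.3, 12. , 17.5])}
top template grip {'n': 277, 'cen': array([ 431.8, -185. ]), 'mean': array([ 475., -336.]), 'size': array([407.2,  46.2]), 'longang': -74.0, 'z': array([15.3, 45.6, 50.4])}
top holder {'n': 444, 'cen': array([498. , 183.8]), 'mean': array([543.1, 313.9]), 'size': array([381.5,  77.2]), 'longang': 70.4, 'z': array([27.9, 40.1, 45.3])}
top blade bar {'n': 192, 'cen': array([487.4, 181.3]), 'mean': array([544. , 315.8]), 'size': array([372.7,  36.5]), 'longang': 66.9, 'z': array([51.3, 75.1, 80.3])}
top jig board {'n': 2442, 'cen': array([515.8,  24.9]), 'mean': array([539.6,  50.7]), 'size': array([272.5, 235.7]), 'longang': -80.6, 'z': array([12.9, 18.5, 23.8])}
top bed {'n': 2196, 'cen': array([512.4, -15.6]), 'mean': array([551.9,  -8.2]), 'size': array([216.9, 151.7]), 'longang': 8.7, 'z': array([33.6, 38.2, 42.6])}
top slotblock {'n': 394, 'cen': array([
[... 1003 characters left out ...]
 array([60.9, 71. , 75.3])}
side jig board {'n': 1347, 'cen': array([ 189. , -490.3]), 'mean': array([ 5.117e+02, -1.000e-01]), 'size': array([1524.5,  307.8]), 'longang': 55.1, 'z': array([10.9, 15.7, 19.7])}
side bed {'n': 1421, 'cen': array([  91.8, -453.3]), 'mean': array([544.9, -22.5]), 'size': array([1465.3,  191.2]), 'longang': 43.6, 'z': array([32.2, 35.9, 39. ])}
side slotblock {'n': 253, 'cen': array([560.2, 127.3]), 'mean': array([530.3, 117.7]), 'size': array([160.1,  50.2]), 'longang': 14.4, 'z': array([47.3, 54.2, 58.3])}
side pin {'n': 11, 'cen': array([558.4,  -8.1]), 'mean': array([554.9, -11.6]), 'size': array([24. ,  6.2]), 'longang': 38.9, 'z': array([37.3, 45.7, 49.3])}
```

View pics/crop.png

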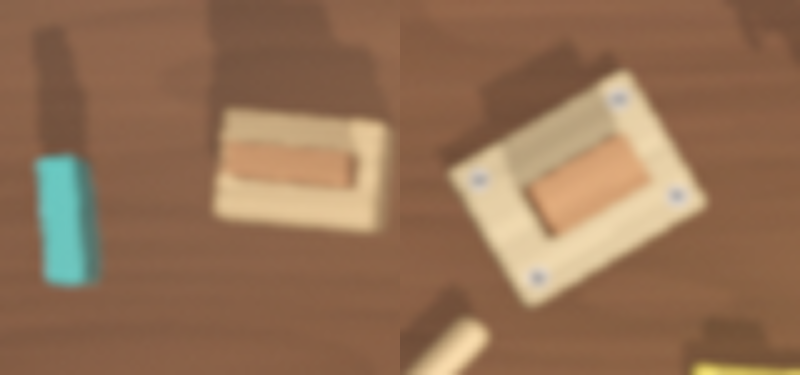

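```bash
cat >> h.py <<'E'
from scipy.optimize import differential_evolution as DE
from scipy.ndimage import map_coordinates as mc
def projN(n,P):
    c,f=cam(n); q=(np.asarray(P)-np.array(c['position']))@camR(c); return q[:,0]/q[:,2]*f+c['cx'],q[:,1]/q[:,2]*f+c['cy']
def fit(n,im,g,sx,sy,z,skip=(),rng=(.012,.012,.15)):
    """rectangle sx*sy (m) top face at height z, g=(x,y,yaw) guess"""
    lab=cv2.GaussianBlur(im,(0,0),.6).astype(float)
    s=np.linspace(-.9,.9,40); e=.003
    E=[]
    for d in (-e,e):
        X,Y=sx/2+d,sy/2+d
        sides=[np.c_[0*s+X,s*sy/2],np.c_[0*s-X,s*sy/2],np.c_[s*sx/2,0*s+Y],np.c_[s*sx/2,0*s-Y]]
        E.append(np.vstack([q for i,q in enumerate(sides) if i not in skip]))
    def cost(p):
        c,sn=np.cos(p[2]),np.sin(p[2]); v=[]
        for q in E:
            w=np.c_[q@np.array([[c,sn],[-sn,c]])+p[:2],np.full(len(q),z)]
            u,vv=projN(n,w); v.append(np.stack([mc(lab[...,k],[vv,u],order=1,mode='nearest') for k in range(3)],-1))
        return -np.minimum(np.linalg.norm(v[0]-v[1],axis=1),120).mean()
    r=DE(cost,[(g[i]-rng[i],g[i]+rng[i]) for i in range(3)],seed=1,popsize=12,maxiter=60,tol=1e-6)
    return r.x,-r.fun
F={'tplate':((.474,-.336,.52),.09,.12,.012),'tgrip':((.475,-.336,.52),.034,.064,.046),'holder':((.546,.319,-.05),.06,.09,.04),'bar':((.546,.319,-.05),.020,.070,.076),
'board':((.548,.035,.17),.17,.27,.018),'bed':((.551,-.008,.17),.13,.15,.038),'sblock':((.535,.126,.17),.084,.044,.058)}
E
python3 - <<'E'
from h import *
for n in ['top','side']:
    im=np.load(n+'0i.npy')
    for k,a in F.items():
        if n=='side' and k[0]=='t': continue
        p,c=fit(n,im,*a); print(n,k,np.round(p[:2]*1000,1),'yaw',round(np.degrees(p[2]),2),round(c,1))
    W=cloud(n,np.load(n+'0.npy'))
    # robust heights
    for k,a in F.items():
        q=(np.hypot(W[...,0]-a[0][0],W[...,1]-a[0][1])<.02)
        print(k,'med z20mm',round(np.median(W[q][:,2])*1000,1) if q.any() else None)
c,f=cam('top');print(f)
E
```

```text
top tplate [ 477.9 -336.1] yaw 28.45 97.5Traceback (most recent call last):
  File "<stdin>", line 6, in <module>
  File "h.py", line 50, in fit
    r=DE(cost,[(g[i]-rng[i],g[i]+rng[i]) for i in range(3)],seed=1,popsize=12,maxiter=60,tol=1e-6)
    return fun(*args, **kwargs)
    ret = solver.solve()
    next(self)
    ~~~~^^^^^^
    energy = self.func(parameters)
    return self.f(x, *self.args)
           ~~~~~~^^^^^^^^^^^^^^^
  File "h.py", line 48, in cost
    u,vv=projN(n,w); v.append(np.stack([mc(lab[...,k],[vv,u],order=1,mode='nearest') for k in range(3)],-1))
         ~~~~~^^^^^
  File "h.py", line 34, in projN
    c,f=cam(n); q=(np.asarray(P)-np.array(c['position']))@camR(c); return q[:,0]/q[:,2]*f+c['cx'],q[:,1]/q[:,2]*f+c['cy']
        ~~~^^^
  File "h.py", line 5, in cam
    c=arm.camera_params(n); f=240/np.tan(np.radians(c['vfov'])/2)
ValueError: time passes only in moves, steps and waits
```

```bash
sed -i 's/^def cam(n):/import functools\n@functools.lru_cache(None)\ndef cam(n):/' h.py
cat > m.py <<'E'
from h import *
for n in ['top','side']:
    im=np.load(n+'0i.npy')
    for k,a in F.items():
        if n=='side' and k[0]=='t': continue
        p,c=fit(n,im,*a); print(n,k,np.round(p[:2]*1000,1),'yaw',round(np.degrees(p[2]),2),round(c,1))
    W=cloud(n,np.load(n+'0.npy'))
    for k,a in F.items():
        q=(np.hypot(W[...,0]-a[0][0],W[...,1]-a[0][1])<.012)
        print(k,'med z',round(np.median(W[q][:,2])*1000,1) if q.any() else None)
c,f=cam('top');print(f)
E
python3 m.py
```

```text
top tplate [ 477.9 -336.1] yaw 28.45 97.5
top tgrip [ 476.  -329.8] yaw 28.23 43.2
top holder [547.4 319.7] yaw -6.66 76.5
top bar [546.6 322. ] yaw -7.65 37.2
top board [549.   32.2] yaw 8.61 86.5
top bed [539. -20.] yaw 5.16 22.8
top sblock [532.3 124.4] yaw 8.5 30.3
tplate med z 46.0
tgrip med z 46.0
holder med z 75.8
bar med z 75.8
board med z 38.2
bed med z 38.6
sblock med z 54.4
side holder [543.  316.4] yaw -0.73 31.7
side bar [542.1 314.1] yaw -3.24 44.5
side board [549.5  28.4] yaw 9.5 48.6
side bed [553.6  -9.9] yaw 8.4 53.2
side sblock [531.6 124.2] yaw 9.11 37.5
tplate med z 42.9
tgrip med z 42.9
holder med z 72.4
bar med z 72.4
board med z 35.3
bed med z 41.9
sblock med z 53.8
507.0773054909031
```

```bash
cat > m2.py <<'E'
from h import *
def ray(n,u,v,z):
    c,f=cam(n); d=np.stack([(u-c['cx'])/f,(v-c['cy'])/f,np.ones_like(u)],-1)@camR(c).T; o=np.array(c['position']); return o+d*((z-o[2])/d[...,2])[...,None]
G={'tgrip':(.475,-.334,.06,.030,.06,.046),'bar':(.545,.319,.07,.058,.095,.076),'sblock':(.533,.125,.08,.048,.068,.058),'bed':(.553,-.009,.13,.029,.048,.038),'holder':(.547,.319,.09,.02,.12,.04),'tplate':(.476,-.335,.1,.006,.08,.012)}
for n in ['top','side']:
    ds=np.stack([np.load(n+'0.npy')]+[arm.grab_frame(n)[1] for _ in range(7)]); ds[ds==0]=np.nan
    d=np.nan_to_num(np.nanmedian(ds,0)); np.save(n+'med.npy',d); W=cloud(n,d)
    for k,(x,y,r,z0,z1,z) in G.items():
        if n=='side' and k[0]=='t': continue
        v,u=np.mgrid[:480,:640].astype(float)
        m=(np.hypot(W[...,0]-x,W[...,1]-y)<r)&(W[...,2]>z0)&(W[...,2]<z1)
        if n=='side': m&=abs(W[...,2]+.003-z)<.006
        N,L,S,_=cv2.connectedComponentsWithStats(m.astype(np.uint8)); m=L==1+np.argmax(S[1:,4])
        P=ray(n,u[m],v[m],z)[:,:2]*1000
        e,V=np.linalg.eigh(np.cov(P.T)); 
        (cx,cy),sz,t=cv2.minAreaRect(P.astype(np.float32))
        print(n,k,len(P),'mean',P.mean(0).round(1),'sides',np.sqrt(12*e).round(1),'long ang',round(np.degrees(np.arctan2(V[1,1],V[0,1]))%180-90,1),'MAR',round(cx,1),round(cy,1),np.round(sz,1),round(t,1),'z',round(np.median(W[m][:,2])*1e3,1))
im=np.load('top0i.npy'); c=[]
for k,(x0,y0) in {'holder':(150,210),'tplate':(400,225),'sblock':(255,205)}.items():
    b=cv2.resize(im[y0:y0+75,x0:x0+80] if k!='sblock' else im[y0:y0+75,x0:x0+80],None,fx=5,fy=5,interpolation=cv2.INTER_CUBIC).copy()
    for kk,a in F.items():
        p,_=fit('top',im,*a) if kk in ('holder','bar','tplate','tgrip','sblock') else (np.array(a[0]),0)
        if kk=='bed': continue
        if kk=='board': p=np.array([.549,.0322,np.radians(8.6)])
        q=np.array([[1,1],[1,-1],[-1,-1],[-1,1]])*np.array([a[1],a[2]])/2
        cs,s=np.cos(p[2]),np.sin(p[2]); w=np.c_[q@np.array([[cs,s],[-s,cs]])+p[:2],[a[3]]*4]
        U,V=projN('top',w); cv2.polylines(b,[np.int32(np.c_[(U-x0+.5)*5,(V-y0+.5)*5])],True,(0,255,0) if kk in('holder','tplate','sblock') else (0,0,255))
    c.append(b)
cv2.imwrite('pics/ov.png',cv2.resize(np.hstack(c),None,fx=.66,fy=.66,interpolation=cv2.INTER_AREA)[...,::-1])
E
python3 m2.py
```

```text
top tgrip 284 mean [ 477.9 -333.2] sides [35.2 67.3] long ang 28.6 MAR 477.9 -333.2 [34.9 66.8] 28.4 z 46.1
top bar 195 mean [547.2 319.3] sides [21.4 72.6] long ang -6.6 MAR 547.2 319.0 [72.6 21.2] 83.3 z 76.1
top sblock 406 mean [535.5 127.7] sides [47.4 88.6] long ang -81.6 MAR 535.5 127.5 [84.5 44.4] 8.8 z 58.4
top bed 2291 mean [555.8  -5.5] sides [131.7 151.2] long ang 8.7 MAR 556.0 -5.6 [130.7 149.9] 8.7 z 38.4
top holder 689 mean [547.4 319.3] sides [61.2 93.6] long ang -7.2 MAR 547.5 319.4 [93.5 61.2] 83.1 z 41.4
top tplate 1258 mean [ 478.  -334.2] sides [ 90.2 121. ] long ang 28.6 MAR 478.0 -334.1 [ 90.  120.9] 28.5 z 12.8
side bar 91 mean [538.3 308.6] sides [23.1 76.5] long ang -7.2 MAR 538.5 309.0 [76.7 23.3] 84.4 z 73.3
side sblock 278 mean [526.5 117.5] sides [51.5 91.2] long ang -79.6 MAR 527.1 117.7 [90.5 51.1] 8.6 z 55.4
side bed 1490 mean [546.4 -16.7] sides [137.6 155.9] long ang 9.3 MAR 547.7 -15.0 [137.6 155.7] 9.0 z 35.9
side holder 214 mean [530.7 301.3] sides [ 56.6 102.6] long ang 12.4 MAR 539.0 309.0 [100.5  64.2] 83.8 z 37.6m2.py:7: RuntimeWarning: All-NaN slice encountered
  d=np.nan_to_num(np.nanmedian(ds,0)); np.save(n+'med.npy',d); W=cloud(n,d)
```

View pics/ov.png

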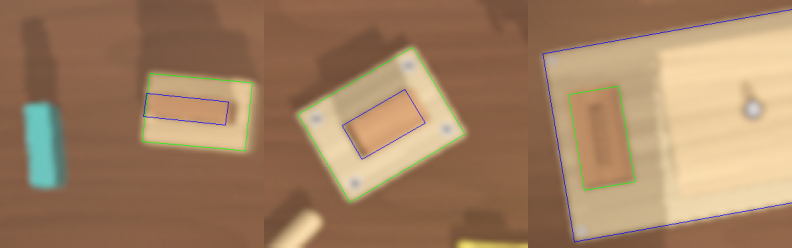

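The overlay shows the fitted outlines sitting on the holder and bar (left), the template and its grip (middle), and the jig board and slot block (right); the pin is at the right edge. Candidates for the blade are the wooden one at (210,243) and the turquoise one at (163,254). For the template they are the wooden one at (436,262) and the yellow one at (474,320). I choose the wooden ones, and the crop confirms it. Measured (mm):

| Item | Position | Yaw |
|---|---|---|
| Bar | (547, 319) | −6.9° |
| Slot | (535.5, 127.6) | 8.7° |
| Pin | (556, −5.5) | 8.7° |
| Template | (478, −333.5) | 28.5° |

```bash
cat > g.py <<'E'
import sys,numpy as np
# x y z yaw (m,deg) start -> target: tool-frame cm & deg
a=np.array(list(map(float,sys.argv[1:]))).reshape(-1,4)
for s,t in zip(a[:-1],a[1:]):
    y=np.radians(s[3]);d=(t-s)[:3]*100
    print('to',t,'trans',np.round([d[0]*np.cos(y)+d[1]*np.sin(y),d[0]*np.sin(y)-d[1]*np.cos(y),-d[2]],2),'rotz',round(-(t[3]-s[3]),2))
E
python3 g.py .2395 -.631 .2406 -159.2 .50 -.2 .24 -130  .547 .15 .24 -96.9 .547 .319 .16 -96.9 .547 .319 .060 -96.9 .547 .319 .2 -96.9 .5355 .1276 .16 -171.3 .5355 .1276 .082 -171.3
```

```text
to [   0.5    -0.2     0.24 -130.  ] trans [-39.66  31.04   0.06] rotz -29.2
to [  0.547   0.15    0.24  -96.9  ] trans [-29.83  18.9   -0.  ] rotz -33.1
to [  0.547   0.319   0.16  -96.9  ] trans [-16.78   2.03   8.  ] rotz -0.0
to [ 5.47e-01  3.19e-01  6.00e-02 -9.69e+01] trans [-0.  0. 10.] rotz -0.0
to [  0.547   0.319   0.2   -96.9  ] trans [ -0.   0. -14.] rotz -0.0
to [ 5.355e-01  1.276e-01  1.600e-01 -1.713e+02] trans [19.14 -1.16  4.  ] rotz 74.4
to [ 5.355e-01  1.276e-01  8.200e-02 -1.713e+02] trans [-0.   0.   7.8] rotz -0.0
```

>>> move_arm(
  rows=[
    {"translation": [-24,19,0],"rot": [0,0,-18],"hand": 0},
    {"translation": [-24,19,0],"rot": [0,0,-18],"hand": 0},
    {"translation": [-24,19,0],"rot": [0,0,-18],"hand": 0},
    {"translation": [-24,19,0],"rot": [0,0,-18],"hand": 0},
    {"translation": [-39.66,31.04,0],"rot": [0,0,-29.2],"hand": 0},
    {"translation": [-39.66,31.04,0],"rot": [0,0,-29.2],"hand": 0},
    {"translation": [-39.66,31.04,0],"rot": [0,0,-29.2],"hand": 0},
    {"translation": [-39.66,31.04,0],"rot": [0,0,-29.2],"hand": 0},
  ],
)

```text
t: 2.07
eef_pos: [0.4123, -0.3438, 0.2409]
ee_rot: [-3.141, 0.0, -2.269]
force: [0.2, -0.1, -0.1]
width: 0.0879
gripper_force: 0.0
```

>>> move_arm(
  rows=[
    {"translation": [-46.5,21.4,0],"rot": [0,0,-33],"hand": 0},
    {"translation": [-46.5,21.4,0],"rot": [0,0,-33],"hand": 0},
    {"translation": [-46.5,21.4,0],"rot": [0,0,-33],"hand": 0},
    {"translation": [-46.5,21.4,0],"rot": [0,0,-33],"hand": 0},
    {"translation": [-46.5,21.4,0],"rot": [0,0,-33],"hand": 0},
    {"translation": [-46.5,21.4,0],"rot": [0,0,-33],"hand": 0},
    {"translation": [-46.5,21.4,0],"rot": [0,0,-33],"hand": 0},
    {"translation": [-46.5,21.4,0],"rot": [0,0,-33],"hand": 0},
  ],
)

```text
t: 2.73
eef_pos: [0.4997, -0.0219, 0.2411]
ee_rot: [-3.14, 0.0, -1.693]
force: [1.3, -1.2, -0.3]
width: 0.0878
gripper_force: 0.0
```

Run:
```python
from station import arm
import numpy as np
s=arm.get_state();print(s['eef_pos'],np.degrees(s['ee_rot']),s['q'],s['qd'].round(2))
```

```text
[ 0.49968206 -0.02193118  0.24111046] [-1.79936536e+02  2.71552770e-02 -9.69972526e+01] [ 3.49757907e-01  6.71549366e-02 -3.64381155e-01  8.96099602e-05
 -1.13805819e+00 -4.71920796e-01] [ 0.91  0.17  0.18  0.01 -0.01 -0.91]
```

>>> move_arm(
  rows=[
    {"translation": [-32,-0.5,0],"rot": [0,0,0],"hand": 0},
    {"translation": [-32,-0.5,0],"rot": [0,0,0],"hand": 0},
    {"translation": [-32,-0.5,0],"rot": [0,0,0],"hand": 0},
    {"translation": [-32,-0.5,4],"rot": [0,0,0],"hand": 0},
    {"translation": [-32,-0.5,8],"rot": [0,0,0],"hand": 0},
    {"translation": [-32,-0.5,8],"rot": [0,0,0],"hand": 0},
    {"translation": [-32,-0.5,8],"rot": [0,0,0],"hand": 0},
    {"translation": [-32,-0.5,8],"rot": [0,0,0],"hand": 0},
  ],
)

```text
t: 3.4
eef_pos: [0.5432, 0.292, 0.1615]
ee_rot: [-3.141, 0.001, -1.693]
force: [0.8, 0.3, 0.5]
width: 0.0874
gripper_force: 0.0
```

>>> move_arm(
  rows=[
    {"translation": [0,0,0],"rot": [0,0,0],"hand": 0},
    {"translation": [0,0,0],"rot": [0,0,0],"hand": 0},
    {"translation": [0,0,0],"rot": [0,0,0],"hand": 0},
  ],
)

```text
t: 3.65
eef_pos: [0.543, 0.2899, 0.1618]
ee_rot: [3.141, -0.001, -1.692]
force: [0.0, -1.1, -0.5]
width: 0.0874
gripper_force: 0.0
```

Run:
```python
from h import *
s=arm.get_state();p=s['eef_pos'];print(p,np.degrees(s['ee_rot']),s['qd'].round(3))
import subprocess
im,d=arm.grab_frame('side');cv2.imwrite('pics/s1.png',cv2.resize(im[120:270,160:360],(800,600),interpolation=cv2.INTER_CUBIC)[...,::-1])
y=round(np.degrees(s['ee_rot'][2]),2)
print(subprocess.getoutput(f"python3 g.py {p[0]} {p[1]} {p[2]} {y} .5473 .3192 .0600 -96.9"))
```

```text
[0.54303439 0.2898835  0.16177087] [ 1.79977479e+02 -4.40992016e-02 -9.69723200e+01] [-0.02  -0.03  -0.001  0.002 -0.001 -0.001]
to [ 5.473e-01  3.192e-01  6.000e-02 -9.690e+01] trans [-2.96 -0.07 10.18] rotz -0.07
```

View pics/s1.png

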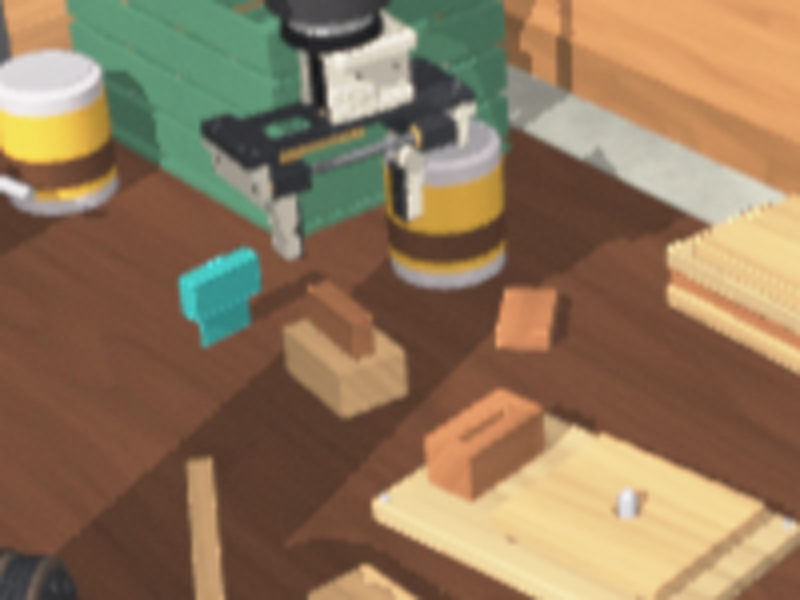

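The side view shows the open gripper (340,180) above the parking block, fingers either side of the bar (340,320), and the turquoise blade clear at (220,290). Descending.

>>> move_arm(
  rows=[
    {"translation": [-2.96,-0.07,0],"rot": [0,0,0],"hand": 0},
    {"translation": [-2.96,-0.07,2],"rot": [0,0,0],"hand": 0},
    {"translation": [-2.96,-0.07,5],"rot": [0,0,0],"hand": 0},
    {"translation": [-2.96,-0.07,7.5],"rot": [0,0,0],"hand": 0},
    {"translation": [-2.96,-0.07,9],"rot": [0,0,0],"hand": 0},
    {"translation": [-2.96,-0.07,9.8],"rot": [0,0,0],"hand": 0},
    {"translation": [-2.96,-0.07,10.1],"rot": [0,0,0],"hand": 0},
    {"translation": [-2.96,-0.07,10.1],"rot": [0,0,0],"hand": 0},
  ],
)

```text
t: 4.37
eef_pos: [0.548, 0.3187, 0.0616]
ee_rot: [-3.141, 0.0, -1.694]
force: [0.2, 0.7, 0.3]
width: 0.0877
gripper_force: 0.0
```

>>> move_arm(
  rows=[
    {"translation": [0,0,0],"rot": [0,0,0],"hand": 0.5},
    {"translation": [0,0,0],"rot": [0,0,0],"hand": 0.6},
    {"translation": [0,0,0],"rot": [0,0,0],"hand": 0.66},
    {"translation": [0,0,0],"rot": [0,0,0],"hand": 0.7},
    {"translation": [0,0,0],"rot": [0,0,0],"hand": 0.74},
    {"translation": [0,0,0],"rot": [0,0,0],"hand": 0.78},
    {"translation": [0,0,0],"rot": [0,0,0],"hand": 0.82},
    {"translation": [0,0,0],"rot": [0,0,0],"hand": 0.86},
  ],
  squeeze=15,
)

```text
t: 5.03
eef_pos: [0.5475, 0.3192, 0.061]
ee_rot: [3.142, -0.0, -1.693]
force: [-0.0, 0.5, -0.3]
width: 0.0397
gripper_force: 0.0
```

>>> move_arm(
  rows=[
    {"translation": [0,0,0],"rot": [0,0,0],"hand": 0.9},
    {"translation": [0,0,0],"rot": [0,0,0],"hand": 0.9},
    {"translation": [0,0,0],"rot": [0,0,0],"hand": 0.9},
    {"translation": [0,0,0],"rot": [0,0,0],"hand": 0.9},
    {"translation": [0,0,0],"rot": [0,0,0],"hand": 0.9},
    {"translation": [0,0,0],"rot": [0,0,0],"hand": 0.9},
    {"translation": [0,0,0],"rot": [0,0,0],"hand": 0.9},
    {"translation": [0,0,0],"rot": [0,0,0],"hand": 0.9},
  ],
  squeeze=15,
)

```text
t: 5.7
eef_pos: [0.5475, 0.3192, 0.0609]
ee_rot: [3.142, -0.0, -1.693]
force: [0.1, 0.4, -0.6]
width: 0.0199
gripper_force: 15.0
```

>>> move_arm(
  rows=[
    {"translation": [0,0,0],"rot": [0,0,0],"hand": 1},
    {"translation": [0,0,0],"rot": [0,0,0],"hand": 1},
    {"translation": [0,0,-1],"rot": [0,0,0],"hand": 1},
    {"translation": [0,0,-2.5],"rot": [0,0,0],"hand": 1},
    {"translation": [0,0,-5],"rot": [0,0,0],"hand": 1},
    {"translation": [0,0,-8],"rot": [0,0,0],"hand": 1},
    {"translation": [0,0,-10],"rot": [0,0,0],"hand": 1},
    {"translation": [0,0,-10],"rot": [0,0,0],"hand": 1},
  ],
  squeeze=40,
)

```text
t: 6.37
eef_pos: [0.5497, 0.3208, 0.1671]
ee_rot: [-3.136, 0.006, -1.692]
force: [1.2, 1.3, -0.0]
width: 0.0199
gripper_force: 40.0
```

```bash
python3 g.py .5475 .3192 .160 -97 .5355 .1276 .16 -171.3  .5355 .1276 .082 -171.3
```

```text
to [ 5.355e-01  1.276e-01  1.600e-01 -1.713e+02] trans [19.16 -1.14 -0.  ] rotz 74.3
to [ 5.355e-01  1.276e-01  8.200e-02 -1.713e+02] trans [-0.   0.   7.8] rotz -0.0
```

>>> move_arm(
  rows=[
    {"translation": [3,0,0],"rot": [0,0,8],"hand": 1},
    {"translation": [6,0,0],"rot": [0,0,16],"hand": 1},
    {"translation": [9,-0.4,0],"rot": [0,0,24],"hand": 1},
    {"translation": [12,-0.6,0],"rot": [0,0,32],"hand": 1},
    {"translation": [15,-0.8,0],"rot": [0,0,40],"hand": 1},
    {"translation": [17,-1,0],"rot": [0,0,50],"hand": 1},
    {"translation": [18.5,-1.1,0],"rot": [0,0,60],"hand": 1},
    {"translation": [19.16,-1.14,0],"rot": [0,0,60],"hand": 1},
  ],
)

```text
t: 7.03
eef_pos: [0.5347, 0.1255, 0.1612]
ee_rot: [3.142, -0.001, -2.701]
force: [0.1, 0.8, -1.6]
width: 0.0198
gripper_force: 40.0
```

>>> move_arm(
  rows=[
    {"translation": [0,0,0],"rot": [0,0,10],"hand": 1},
    {"translation": [0,0,0],"rot": [0,0,19],"hand": 1},
    {"translation": [0,0,0],"rot": [0,0,19],"hand": 1},
    {"translation": [0,0,0],"rot": [0,0,19],"hand": 1},
    {"translation": [0,0,0],"rot": [0,0,19],"hand": 1},
    {"translation": [0,0,0],"rot": [0,0,19],"hand": 1},
  ],
)

```text
t: 7.53
eef_pos: [0.5353, 0.1276, 0.161]
ee_rot: [-3.142, -0.0, -3.022]
force: [0.4, -0.1, -1.4]
width: 0.0197
gripper_force: 40.0
```

```bash
cat > st.py <<'E'
from h import *
import sys,subprocess
s=arm.get_state();p=s['eef_pos'];y=np.degrees(s['ee_rot'][2])
print(p.round(4),np.degrees(s['ee_rot']).round(2),'F',s['force'].round(1),'w',s['width'].round(4),s['gripper_force'],'t',s['t'])
if len(sys.argv)>1: print(subprocess.getoutput(f"python3 g.py {p[0]} {p[1]} {p[2]} {y} "+' '.join(sys.argv[1:5])))
E
python3 st.py .5355 .1276 .116 -171.3
python3 - <<'E'
from h import *
im,d=arm.grab_frame('side');cv2.imwrite('pics/s2.png',cv2.resize(im[130:280,200:400],(800,600),interpolation=cv2.INTER_CUBIC)[...,::-1])
for n in ('side','top'):
    if n=='top': arm.grab_frame('top')
    for l in ('blade','slot_mouth'):
        for r in arm.pinpoint(l,n): print(n,l,round(r['p'],2),np.round(toW(n,r['point']),4))
E
```

```text
side blade 0.83 [5.162e-01 4.485e-01 5.000e-04]
side blade 0.63 [0.5309 0.1245 0.1085]
side blade 0.49 [ 0.4743 -0.3396  0.0061]
side slot_mouth 0.93 [0.534  0.1239 0.0548]
top blade 0.7 [0.5222 0.4515 0.0062]
top blade 0.56 [0.5345 0.1284 0.1123]
top slot_mouth 0.8 [0.5325 0.1247 0.0573]Traceback (most recent call last):
  File "st.py", line 4, in <module>
    print(p.round(4),np.degrees(s['ee_rot']).round(2),'F',s['force'].round(1),'w',s['width'].round(4),s['gripper_force'],'t',s['t'])
                                                                                  ^^^^^^^^^^^^^^^^
AttributeError: 'float' object has no attribute 'round'
```

View pics/s2.png

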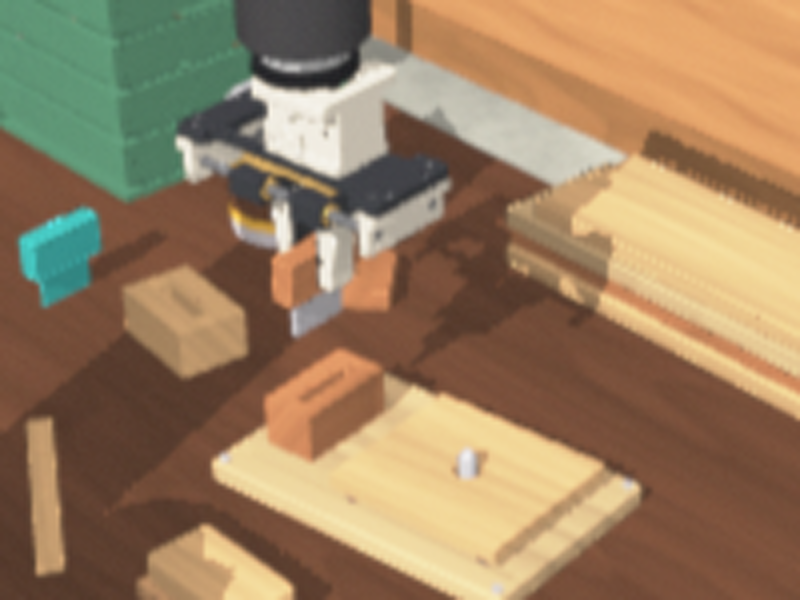

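The blade (315,312) hangs straight above the slotted block (325,385) in the gripper. I'll correct the yaw and lower to just above the slot.

>>> move_arm(
  rows=[
    {"translation": [0,0,1],"rot": [0,0,-1.8],"hand": 1},
    {"translation": [0,0,3],"rot": [0,0,-1.8],"hand": 1},
    {"translation": [0,0,4.5],"rot": [0,0,-1.8],"hand": 1},
    {"translation": [0,0,4.8],"rot": [0,0,-1.8],"hand": 1},
    {"translation": [0,0,4.8],"rot": [0,0,-1.8],"hand": 1},
    {"translation": [0,0,4.8],"rot": [0,0,-1.8],"hand": 1},
  ],
)

```text
t: 8.33
eef_pos: [0.5358, 0.1277, 0.1135]
ee_rot: [-3.141, 0.0, -2.993]
force: [0.9, 0.6, -1.0]
width: 0.0199
gripper_force: 40.0
```

```bash
sed -i "s/s\['width'\].round(4)/round(s['width'],4)/" st.py; python3 st.py .5355 .1276 .100 -171.3
```

```text
[0.5358 0.1277 0.1135] [-1.7999e+02  2.0000e-02 -1.7149e+02] F [ 0.9  0.6 -1. ] w 0.0199 39.983981251716614 t 8.3333
to [ 5.355e-01  1.276e-01  1.000e-01 -1.713e+02] trans [ 0.03 -0.01  1.35] rotz -0.19
```

>>> move_arm(
  rows=[
    {"translation": [0,0,0.3],"rot": [0,0,0],"hand": 1},
    {"translation": [0,0,0.6],"rot": [0,0,0],"hand": 1},
    {"translation": [0,0,0.8],"rot": [0,0,0],"hand": 1},
    {"translation": [0,0,0.8],"rot": [0,0,0],"hand": 1},
  ],
)

```text
t: 8.67
eef_pos: [0.5369, 0.1282, 0.1084]
ee_rot: [3.141, 0.004, -2.992]
force: [-6.9, -0.9, 22.9]
width: 0.0198
gripper_force: 40.0
```

```bash
sed -i "s/,'w',/,'M',s['moment'].round(2),'w',/" st.py; python3 st.py
```

```text
[0.5369 0.1282 0.1084] [ 179.98    0.22 -171.42] F [-6.9 -0.9 22.9] M [-0.31  2.83 -0.01] w 0.0198 40.00477910041809 t 8.6667
```

Contact at the slot's rim, and the moment places it at the blade's −x end. Lift a little, shift +x by 2 mm, retry.

>>> move_arm(
  rows=[
    {"translation": [0,0,-0.5],"rot": [0,0,0],"hand": 1},
    {"translation": [-0.2,0,-0.5],"rot": [0,0,0],"hand": 1},
    {"translation": [-0.2,0,-0.5],"rot": [0,0,0],"hand": 1},
    {"translation": [-0.2,0,-0.2],"rot": [0,0,0],"hand": 1},
    {"translation": [-0.2,0,0],"rot": [0,0,0],"hand": 1},
    {"translation": [-0.2,0,0],"rot": [0,0,0],"hand": 1},
  ],
)

```text
t: 9.17
eef_pos: [0.5383, 0.1276, 0.1061]
ee_rot: [-3.141, 0.002, -2.993]
force: [2.2, -5.7, 2.7]
width: 0.0199
gripper_force: 40.0
```

```bash
python3 st.py
```

```text
[0.5383 0.1276 0.1061] [-1.7996e+02  1.0000e-01 -1.7146e+02] F [ 2.2 -5.7  2.7] M [-2.26 -0.73  0.05] w 0.0199 40.00485420227051 t 9.1667
```

>>> move_arm(
  rows=[
    {"translation": [-0.05,-0.1,0],"rot": [0,0,0],"hand": 1},
    {"translation": [-0.05,-0.1,0.2],"rot": [0,0,0],"hand": 1},
    {"translation": [-0.05,-0.1,0.4],"rot": [0,0,0],"hand": 1},
    {"translation": [-0.05,-0.1,0.6],"rot": [0,0,0],"hand": 1},
    {"translation": [-0.05,-0.1,0.6],"rot": [0,0,0],"hand": 1},
  ],
)

```text
t: 9.58
eef_pos: [0.5375, 0.1269, 0.0979]
ee_rot: [-3.141, -0.002, -2.994]
force: [0.0, 0.3, -1.6]
width: 0.0198
gripper_force: 40.0
```

```bash
python3 st.py
```

```text
[0.5375 0.1269 0.0979] [-1.7998e+02 -9.0000e-02 -1.7152e+02] F [ 0.   0.3 -1.6] M [-0.07 -0.01  0.05] w 0.0198 39.99943256378174 t 9.5833
```

>>> move_arm(
  rows=[
    {"translation": [0,0,0.4],"rot": [0,0,0],"hand": 1},
    {"translation": [0,0,0.8],"rot": [0,0,0],"hand": 1},
    {"translation": [0,0,1.2],"rot": [0,0,0],"hand": 1},
    {"translation": [0,0,1.5],"rot": [0,0,0],"hand": 1},
    {"translation": [0,0,1.8],"rot": [0,0,0],"hand": 1},
    {"translation": [0,0,2.0],"rot": [0,0,0],"hand": 1},
    {"translation": [0,0,2.1],"rot": [0,0,0],"hand": 1},
    {"translation": [0,0,2.1],"rot": [0,0,0],"hand": 1},
  ],
)

```text
t: 10.25
eef_pos: [0.5379, 0.1269, 0.079]
ee_rot: [-3.141, -0.0, -2.993]
force: [-5.0, -0.9, 10.7]
width: 0.0197
gripper_force: 40.0
```

```bash
python3 st.py
```

```text
[0.5379 0.1269 0.079 ] [-179.98   -0.   -171.48] F [-5.  -0.9 10.7] M [-0.14  1.81  0.05] w 0.0197 40.002111196517944 t 10.25
```

>>> move_arm(
  rows=[
    {"translation": [0,0,0.1],"rot": [0,0,0],"hand": 1},
    {"translation": [0,0,0.15],"rot": [0,0,0],"hand": 1},
    {"translation": [0,0,0.15],"rot": [0,0,0],"hand": 1},
  ],
)

```text
t: 10.5
eef_pos: [0.5378, 0.1269, 0.0788]
ee_rot: [-3.141, 0.001, -2.993]
force: [-12.1, -1.3, 23.3]
width: 0.0198
gripper_force: 40.0
```

>>> move_arm(
  rows=[
    {"translation": [0,0,-0.25],"rot": [0,0,0],"hand": 1},
    {"translation": [0,0,-0.25],"rot": [0,0,0],"hand": 0.7},
    {"translation": [0,0,-0.25],"rot": [0,0,0],"hand": 0.5},
    {"translation": [0,0,-0.25],"rot": [0,0,0],"hand": 0.2},
    {"translation": [0,0,-0.25],"rot": [0,0,0],"hand": 0.2},
    {"translation": [0,0,-0.25],"rot": [0,0,0],"hand": 0.2},
    {"translation": [0,0,-0.25],"rot": [0,0,0],"hand": 0.2},
  ],
)

```text
t: 11.08
eef_pos: [0.538, 0.127, 0.0787]
ee_rot: [-3.141, -0.0, -2.993]
force: [1.1, -0.1, -0.1]
width: 0.0543
gripper_force: 0.0
```

Home and released. Rise, and turn towards the template.

>>> move_arm(
  rows=[
    {"translation": [0,0,0],"rot": [0,0,0],"hand": 0},
    {"translation": [0,0,-1],"rot": [0,0,0],"hand": 0},
    {"translation": [0,0,-3],"rot": [0,0,0],"hand": 0},
    {"translation": [0,0,-6],"rot": [0,0,0],"hand": 0},
    {"translation": [0,0,-9],"rot": [0,0,0],"hand": 0},
    {"translation": [0,0,-10],"rot": [0,0,0],"hand": 0},
    {"translation": [0,0,-10],"rot": [0,0,0],"hand": 0},
  ],
)

```text
t: 11.67
eef_pos: [0.5398, 0.1278, 0.1831]
ee_rot: [3.14, 0.006, -2.993]
force: [0.2, 0.1, 0.7]
width: 0.0874
gripper_force: 0.0
```

```bash
python3 st.py .478 -.3335 .18 -61.5
python3 - <<'E'
from h import *
W=cloud('top',np.load('topmed.npy'))
im,d=arm.grab_frame('side');cv2.imwrite('pics/s3.png',cv2.resize(im[160:310,220:420],(800,600),interpolation=cv2.INTER_CUBIC)[...,::-1])
E
```

```text
[0.5398 0.1278 0.1831] [ 179.88    0.36 -171.48] F [0.2 0.1 0.7] M [ 0.   -0.07  0.05] w 0.0874 0.0 t 11.6667
to [  0.478   -0.3335   0.18   -61.5   ] trans [ 12.95 -44.71   0.31] rotz -109.98
```

View pics/s3.png

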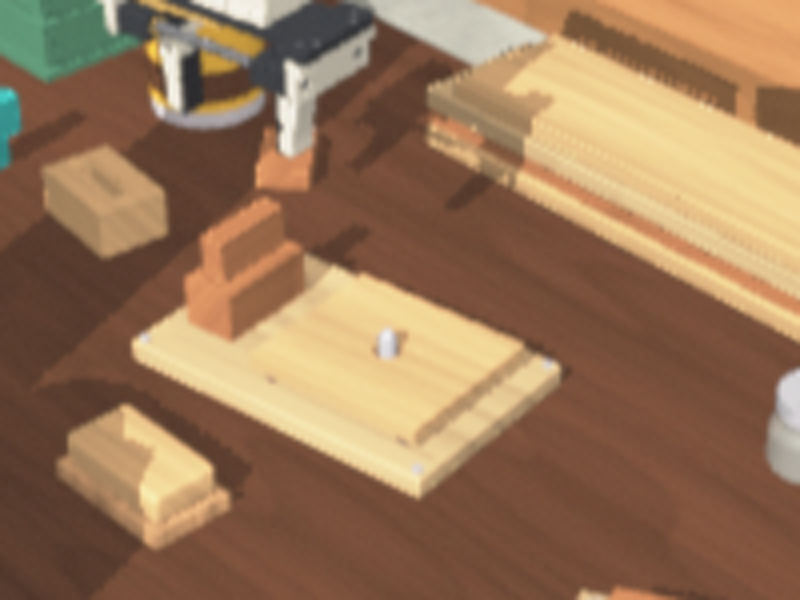

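The blade's bar (245,240) sits down on the slotted block with no gap, and the bed and pin (387,343) are clear. Moving to the template.

>>> move_arm(
  rows=[
    {"translation": [1.6,-3,0],"rot": [0,0,-7],"hand": 0},
    {"translation": [3.2,-8,0],"rot": [0,0,-14],"hand": 0},
    {"translation": [4.8,-12,0],"rot": [0,0,-21],"hand": 0},
    {"translation": [6.4,-16,0],"rot": [0,0,-28],"hand": 0},
    {"translation": [8,-20,0],"rot": [0,0,-35],"hand": 0},
    {"translation": [9,-24,0],"rot": [0,0,-42],"hand": 0},
    {"translation": [10,-28,0],"rot": [0,0,-49],"hand": 0},
    {"translation": [11,-32,0],"rot": [0,0,-56],"hand": 0},
  ],
)

```text
t: 12.38
eef_pos: [0.4797, -0.1674, 0.1782]
ee_rot: [3.14, -0.001, -2.073]
force: [1.3, 0.3, 0.5]
width: 0.0875
gripper_force: 0.0
```

```bash
python3 st.py .478 -.3335 .15 -61.5
```

```text
[ 0.4797 -0.1674  0.1782] [ 1.7992e+02 -3.0000e-02 -1.1879e+02] F [1.3 0.3 0.5] M [ 0.04 -0.1   0.04] w 0.0875 0.0 t 12.3833
to [  0.478   -0.3335   0.15   -61.5   ] trans [14.64 -7.85  2.82] rotz -57.29
```

>>> move_arm(
  rows=[
    {"translation": [3,-1.6,0],"rot": [0,0,-7],"hand": 0},
    {"translation": [6,-3.2,0],"rot": [0,0,-14],"hand": 0},
    {"translation": [8.5,-4.5,0.5],"rot": [0,0,-21],"hand": 0},
    {"translation": [10.5,-5.6,1],"rot": [0,0,-28],"hand": 0},
    {"translation": [12,-6.4,1.5],"rot": [0,0,-35],"hand": 0},
    {"translation": [13.4,-7.2,2],"rot": [0,0,-42],"hand": 0},
    {"translation": [14.4,-7.7,2.5],"rot": [0,0,-49],"hand": 0},
    {"translation": [14.64,-7.85,2.8],"rot": [0,0,-56],"hand": 0},
  ],
)

```text
t: 13.05
eef_pos: [0.4773, -0.3331, 0.1488]
ee_rot: [3.139, 0.002, -1.097]
force: [0.6, 0.2, 0.0]
width: 0.0876
gripper_force: 0.0
```

>>> move_arm(
  rows=[
    {"translation": [0,0,0],"rot": [0,0,0],"hand": 0},
    {"translation": [0,0,0],"rot": [0,0,0],"hand": 0},
    {"translation": [0,0,0],"rot": [0,0,0],"hand": 0},
  ],
)

```text
t: 13.3
eef_pos: [0.4783, -0.3315, 0.1506]
ee_rot: [3.141, 0.001, -1.106]
force: [0.0, 0.1, 0.4]
width: 0.0876
gripper_force: 0.0
```

```bash
python3 st.py .478 -.3335 .032 -61.5
python3 - <<'E'
from h import *
import m2
E
```

```text
[ 0.4783 -0.3315  0.1506] [ 1.7996e+02  4.0000e-02 -6.3340e+01] F [0.  0.1 0.4] M [0.03 0.11 0.02] w 0.0876 0.0 t 13.3
to [ 4.780e-01 -3.335e-01  3.200e-02 -6.150e+01] trans [ 0.16  0.11 11.86] rotz -1.84
top tgrip 167 mean [ 471.  -320.6] sides [34.8 39.7] long ang 20.5 MAR 471.3 -320.7 [34.7 39.4] 29.1 z 45.9Traceback (most recent call last):
  File "<stdin>", line 2, in <module>
  File "m2.py", line 13, in <module>
    N,L,S,_=cv2.connectedComponentsWithStats(m.astype(np.uint8)); m=L==1+np.argmax(S[1:,4])
                                                                         ~~~~~~~~~^^^^^^^^^
    return _wrapfunc(a, 'argmax', axis=axis, out=out, **kwds)
    return bound(*args, **kwds)
ValueError: attempt to get argmax of an empty sequence
```

>>> move_arm(
  rows=[
    {"translation": [0.16,0.11,2],"rot": [0,0,-1.84],"hand": 0},
    {"translation": [0.16,0.11,5],"rot": [0,0,-1.84],"hand": 0},
    {"translation": [0.16,0.11,8],"rot": [0,0,-1.84],"hand": 0.2},
    {"translation": [0.16,0.11,10],"rot": [0,0,-1.84],"hand": 0.3},
    {"translation": [0.16,0.11,11.3],"rot": [0,0,-1.84],"hand": 0.3},
    {"translation": [0.16,0.11,11.8],"rot": [0,0,-1.84],"hand": 0.3},
    {"translation": [0.16,0.11,11.8],"rot": [0,0,-1.84],"hand": 0.4},
    {"translation": [0.16,0.11,11.8],"rot": [0,0,-1.84],"hand": 0.5},
  ],
)

```text
t: 14.32
eef_pos: [0.4787, -0.334, 0.0335]
ee_rot: [-3.141, -0.0, -1.069]
force: [0.7, -0.4, 0.6]
width: 0.0535
gripper_force: 0.0
```

>>> move_arm(
  rows=[
    {"translation": [0,0,0],"rot": [0,0,0],"hand": 0.7},
    {"translation": [0,0,0],"rot": [0,0,0],"hand": 0.7},
    {"translation": [0,0,0],"rot": [0,0,0],"hand": 0.7},
    {"translation": [0,0,0],"rot": [0,0,0],"hand": 0.7},
    {"translation": [0,0,0],"rot": [0,0,0],"hand": 0.7},
    {"translation": [0,0,0],"rot": [0,0,0],"hand": 0.7},
    {"translation": [0,0,0],"rot": [0,0,0],"hand": 0.8},
    {"translation": [0,0,0],"rot": [0,0,0],"hand": 0.9},
  ],
  squeeze=15,
)

```text
t: 14.98
eef_pos: [0.4785, -0.3342, 0.0341]
ee_rot: [-3.141, -0.001, -1.069]
force: [-3.1, 0.8, 6.1]
width: 0.0339
gripper_force: 15.0
```

```bash
python3 st.py
```

```text
[ 0.4785 -0.3342  0.0341] [-1.7997e+02 -6.0000e-02 -6.1260e+01] F [-3.1  0.8  6.1] M [-0.09  1.09 -0.02] w 0.0339 14.999248757958412 t 14.9833
```

>>> move_arm(
  rows=[
    {"translation": [0,0,0],"rot": [0,0,0],"hand": 1},
    {"translation": [0,0,0],"rot": [0,0,0],"hand": 1},
    {"translation": [0,0,0],"rot": [0,0,0],"hand": 1},
    {"translation": [0,0,-1],"rot": [0,0,0],"hand": 1},
    {"translation": [0,0,-3],"rot": [0,0,0],"hand": 1},
    {"translation": [0,0,-6],"rot": [0,0,0],"hand": 1},
    {"translation": [0,0,-8.5],"rot": [0,0,0],"hand": 1},
    {"translation": [0,0,-9],"rot": [0,0,0],"hand": 1},
  ],
  squeeze=55,
)

```text
t: 15.65
eef_pos: [0.4805, -0.3348, 0.1281]
ee_rot: [-3.137, -0.005, -1.069]
force: [-0.1, 0.3, -2.3]
width: 0.0333
gripper_force: 55.0
```

```bash
python3 st.py .5559 -.0055 .125 -81.3
```

```text
[ 0.4805 -0.3348  0.1281] [-179.75   -0.31  -61.23] F [-0.1  0.3 -2.3] M [-0.07 -0.04 -0.03] w 0.0333 54.99696135520935 t 15.65
to [ 5.559e-01 -5.500e-03  1.250e-01 -8.130e+01] trans [-25.23 -22.46   0.31] rotz 20.07
```

>>> move_arm(
  rows=[
    {"translation": [-2,-1.8,0],"rot": [0,0,2.5],"hand": 1},
    {"translation": [-5,-4.4,0],"rot": [0,0,5],"hand": 1},
    {"translation": [-8,-7.1,0],"rot": [0,0,8],"hand": 1},
    {"translation": [-11,-9.8,0],"rot": [0,0,11],"hand": 1},
    {"translation": [-14,-12.5,0],"rot": [0,0,14],"hand": 1},
    {"translation": [-17,-15.1,0],"rot": [0,0,17],"hand": 1},
    {"translation": [-20,-17.8,0],"rot": [0,0,20],"hand": 1},
    {"translation": [-22.5,-20,0],"rot": [0,0,20],"hand": 1},
  ],
)

```text
t: 16.32
eef_pos: [0.5455, -0.0377, 0.1231]
ee_rot: [-3.141, 0.001, -1.421]
force: [1.3, -0.5, -2.6]
width: 0.0335
gripper_force: 55.0
```

>>> move_arm(
  rows=[
    {"translation": [0,0,0],"rot": [0,0,0],"hand": 1},
    {"translation": [0,0,0],"rot": [0,0,0],"hand": 1},
    {"translation": [0,0,0],"rot": [0,0,0],"hand": 1},
  ],
)

```text
t: 16.57
eef_pos: [0.545, -0.0402, 0.1228]
ee_rot: [3.141, 0.0, -1.418]
force: [0.5, -0.6, -3.3]
width: 0.0337
gripper_force: 55.0
```

```bash
python3 st.py .5559 -.0055 .094 -81.3
```

```text
[ 0.545  -0.0402  0.1228] [ 1.7996e+02  1.0000e-02 -8.1220e+01] F [ 0.5 -0.6 -3.3] M [-0.04  0.14 -0.02] w 0.0337 54.99678611755371 t 16.5667
to [ 5.559e-01 -5.500e-03  9.400e-02 -8.130e+01] trans [-3.26 -1.61  2.88] rotz 0.08
```

>>> move_arm(
  rows=[
    {"translation": [-1,-0.5,0],"rot": [0,0,0],"hand": 1},
    {"translation": [-2.5,-1.2,0],"rot": [0,0,0],"hand": 1},
    {"translation": [-3.26,-1.6,0.5],"rot": [0,0,0],"hand": 1},
    {"translation": [-3.26,-1.6,1.5],"rot": [0,0,0],"hand": 1},
    {"translation": [-3.26,-1.6,2.3],"rot": [0,0,0],"hand": 1},
    {"translation": [-3.26,-1.6,2.8],"rot": [0,0,0],"hand": 1},
    {"translation": [-3.26,-1.6,2.9],"rot": [0,0,0],"hand": 1},
    {"translation": [-3.26,-1.6,2.9],"rot": [0,0,0],"hand": 1},
  ],
)

```text
t: 17.23
eef_pos: [0.5557, -0.0065, 0.0931]
ee_rot: [3.14, -0.0, -1.419]
force: [0.9, 0.0, -2.8]
width: 0.0335
gripper_force: 55.0
```

>>> move_arm(
  rows=[
    {"translation": [0,0,0.3],"rot": [0,0,0],"hand": 1},
    {"translation": [0,0,0.5],"rot": [0,0,0],"hand": 1},
    {"translation": [0,0,0.7],"rot": [0,0,0],"hand": 1},
    {"translation": [0,0,0.9],"rot": [0,0,0],"hand": 1},
    {"translation": [0,0,0.9],"rot": [0,0,0],"hand": 1},
  ],
)

```text
t: 17.65
eef_pos: [0.5562, -0.0058, 0.0847]
ee_rot: [3.141, 0.0, -1.419]
force: [-0.5, 0.2, -2.7]
width: 0.0336
gripper_force: 55.0
```

```bash
python3 st.py .5559 -.0055 .074 -81.3
```

```text
[ 0.5562 -0.0058  0.0847] [179.98   0.   -81.28] F [-0.5  0.2 -2.7] M [0.   0.15 0.01] w 0.0336 54.99680310487747 t 17.65
to [ 5.559e-01 -5.500e-03  7.400e-02 -8.130e+01] trans [-0.03  0.02  1.07] rotz 0.02
```

The underside is already below the pin's tip with no contact force, so the pin is entering the socket. Continuing to the bed.

>>> move_arm(
  rows=[
    {"translation": [0,0,0.2],"rot": [0,0,0],"hand": 1},
    {"translation": [0,0,0.4],"rot": [0,0,0],"hand": 1},
    {"translation": [0,0,0.6],"rot": [0,0,0],"hand": 1},
    {"translation": [0,0,0.8],"rot": [0,0,0],"hand": 1},
    {"translation": [0,0,1.0],"rot": [0,0,0],"hand": 1},
    {"translation": [0,0,1.0],"rot": [0,0,0],"hand": 1},
  ],
)

```text
t: 18.15
eef_pos: [0.5561, -0.0058, 0.0745]
ee_rot: [3.141, -0.0, -1.419]
force: [-0.6, 0.3, -2.3]
width: 0.0337
gripper_force: 55.0
```

```bash
python3 st.py
```

```text
[ 0.5561 -0.0058  0.0745] [179.96  -0.   -81.28] F [-0.6  0.3 -2.3] M [ 0.01  0.15 -0.02] w 0.0337 54.996542036533356 t 18.15
```

>>> move_arm(
  rows=[
    {"translation": [0,0,0.2],"rot": [0,0,0],"hand": 1},
    {"translation": [0,0,0.4],"rot": [0,0,0],"hand": 1},
    {"translation": [0,0,0.6],"rot": [0,0,0],"hand": 1},
    {"translation": [0,0,0.8],"rot": [0,0,0],"hand": 1},
    {"translation": [0,0,1.0],"rot": [0,0,0],"hand": 1},
    {"translation": [0,0,1.2],"rot": [0,0,0],"hand": 1},
    {"translation": [0,0,1.3],"rot": [0,0,0],"hand": 1},
    {"translation": [0,0,1.3],"rot": [0,0,0],"hand": 1},
  ],
  squeeze=60,
)

```text
t: 18.82
eef_pos: [0.5566, -0.0057, 0.0641]
ee_rot: [-3.141, -0.0, -1.418]
force: [-6.8, 2.1, 18.5]
width: 0.0338
gripper_force: 60.0
```

```bash
python3 st.py
```

```text
[ 0.5566 -0.0057  0.0641] [-1.7994e+02 -2.0000e-02 -8.1220e+01] F [-6.8  2.1 18.5] M [ 0.6   3.18 -0.07] w 0.0338 60.00335544347763 t 18.8167
```

>>> move_arm(
  rows=[
    {"translation": [0,0,0.1],"rot": [0,0,0],"hand": 1},
    {"translation": [0,0,0.15],"rot": [0,0,0],"hand": 1},
    {"translation": [0,0,0.15],"rot": [0,0,0],"hand": 1},
    {"translation": [0,0,0.15],"rot": [0,0,0],"hand": 1},
    {"translation": [0,0,0.15],"rot": [0,0,0],"hand": 1},
  ],
)

```text
t: 19.23
eef_pos: [0.5566, -0.0057, 0.064]
ee_rot: [-3.14, -0.001, -1.417]
force: [-13.2, 3.1, 33.4]
width: 0.0337
gripper_force: 60.0
```

```bash
python3 - <<'E'
from h import *
im,d=arm.grab_frame('side');cv2.imwrite('pics/s4.png',cv2.resize(im[160:310,220:420],(800,600),interpolation=cv2.INTER_CUBIC)[...,::-1])
E
python3 st.py
```

```text
[ 0.5566 -0.0057  0.064 ] [-1.799e+02 -3.000e-02 -8.120e+01] F [-12.    3.   32.5] M [ 1.08  5.21 -0.08] w 0.0337 60.01528322696686 t 19.2833
```

View pics/s4.png

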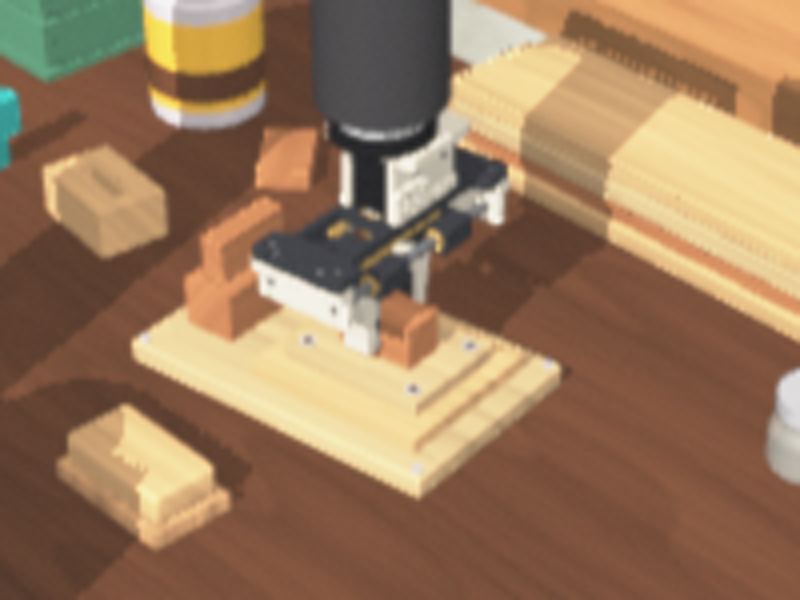

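The template (410,370) lies square and flat on the pressed-down bed, still gripped, and the blade (240,240) is home in its block. The last 15 N of push moved it only 0.1 mm, so the bed is on its stop.

```bash
python3 -c "
from station import arm
print(arm.job_done())"
```

```text
the job is handed in; nothing more can be done
None
```

The job is handed in at about 19 s of the 67 s allowed: the blade is home in the jig's slot and released, and the template is over the pin, pressed to the bed's stop with about 33 N and still gripped; no verdict was returned.

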